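Set up the turret drill jig

TASK

Set up the drill jig for the next hole, just by pushing things with the fingertips; nothing is picked up. Push the loose tube along its V-rail until it is home against the stop under the turret, and push the turret round by its tabs, click by click and either way round, until the yellow tab stands over the tube. Then push the black-knobbed lock lever fully across to lock the turret; leave the tube lying in its rail, do not knock the cup, the standing bolt or the clay car, and finish clear of the jig.

Things in the scene. Friction and masses are not known exactly. Their poses are not given: they have to be found in the camera images.
- jig: Turret drill jig, fixed: grey base plate 165 x 285 x 10 mm. Origin: on the turret's vertical axis, on the bench top. Jig frame: +z up, +y from the turret axis along the V-rail to its open end (roughly the robot's left), +x away from the robot. At the back (x 55 to 85, y -10 to 75, up to z 54 mm) a spring arm holds a brass roller in the turret's star-shaped lower plate.
- rail_stop (a point): Face of the tube stop, on the rail's centre line at jig y = 30 mm, z = 27 mm, under the turret. The aluminium V-rail runs from here along jig +y to y = 163 mm; its walls reach z = 23 mm and x = -20 to 20 mm.
- turret (a joint): Turret angle, rad, counter-clockwise from above, no end stops: 0 or any multiple of 6.283 when the yellow tab points along jig +y, over the rail. Spring clicks hold it at each multiple of 1.047 rad; a click takes about 4 N at a tab, and past half-way it snaps on to the next by itself. It may start anywhere, also stuck between two clicks until it is first touched.
- turret_top (a point): On the turret axis, at the top of its nut (z = 83 mm). Top plate: radius 59 mm, top at z = 71 mm. Six radial tabs 60 degrees apart with sleeves in the order yellow, red, blue, white, green, black counter-clockwise from above; each sleeve reaches from 63 to 93 mm from the axis, is 14 mm wide and stands from z = 63 to 81 mm, with only base plate and lock lever below it on the robot's side.
- yellow_tab (a point): Middle of the yellow sleeve, 78 mm from the turret axis, at z = 72 mm.
- yellow_bush (a point): Top of the brass drill bush that belongs to the yellow tab, 42 mm from the turret axis.
- drill_point (a point): Where the chosen bush must stand: fixed on the jig over the rail's centre line, 42 mm from the turret axis along jig +y, z = 75 mm.
- tube_centre (a point): Centre of the loose grey tube offcut, 90 mm long, 27 mm diameter, 0.07 kg, lying along the V-rail, its axis at z = 27 mm, its top at z = 40 mm, 2 mm below the turret. Home against the stop its centre is at jig y = 75 mm, so its outer end is at y = 120 mm; it starts 20 to 40 mm farther out.
- lock_lever (a joint): Lock lever angle, rad, counter-clockwise from above: about 0 unlocked (as it starts, knob nearer the robot), 0.34 locked, at its end stop. It stays where it is left (about 3 N at the knob moves it). Pivot at jig x = -14, y = -80 mm; post and lever reach up to z = 63 mm. Its nose enters between the turret's dowels only when the turret sits on a click; else the lever stops early.
- lock_knob (a point): Centre of the lever's upright black knob, 21 mm diameter, at z = 77 mm (knob from z = 51 to 90 mm), 80 mm from the lever's pivot. Unlocked it is at jig x = -79, y = -126 mm; locked at x = -60, y = -145 mm.
- cup_centre (a point): Centre (half-way up) of a grey-white plastic cup, 80 mm diameter, 92 mm high, standing behind the jig; a bystander.
- bolt_centre (a point): Centre (half-way up) of a steel bolt, 54 mm high, standing on its head behind the jig; a bystander.
- clay_centre (a point): Centre of a brown clay car model, 159 x 69 x 62 mm, beyond the open end of the rail; a bystander.
- tube: The tube offcut itself; origin on its underside, half-way along (see point tube_centre).
There are look-alikes about, which are no part of the job. Of the things that look like the tube, the larger one is meant.

How it is judged (in metres and radians):
On the way, in this order (a step that is already met when the one before it is completed fails the run):
1. the yellow tab's bush stands over the drilling point (within 2.5 mm) with the lever still unlocked (horizontal distance between yellow_bush and drill_point below 0.0025 m and value of joint lock_lever below 0.2 rad), for 0.2 s.
2. the lock lever is pushed across (over 0.30 rad) (value of joint lock_lever above 0.3 rad), for 0.2 s.
At the end, for the whole second after the job is handed in: The yellow bush is within 2.5 mm of the drilling point, the lock lever reads over 0.30 rad, and the tube lies at rest in the rail within 2.5 mm of its home against the stop (horizontal distance between yellow_bush and drill_point below 0.0025 m and value of joint lock_lever above 0.3 rad and y of tube_centre in the frame of jig below 0.0775 m and z of tube_centre in the frame of jig below 0.03 m and x of tube_centre in the frame of jig between -0.004 and 0.004 m and linear speed of tube below 0.01 m/s); the robot touches nothing.
It fails at once if the tube is lifted out of its rail (raised 15 mm) (z of tube_centre in the frame of jig above 0.042 m).
It fails at once if the cup, the bolt or the clay model is moved by 30 mm (distance of any of cup_centre, bolt_centre, clay_centre from where it was at the start of the episode above 0.03 m).
It also fails if it takes over 61 s, if anything falls off the work surface, if the arm or the gripper's body presses on something with over 40 N, if the wrist force passes 120 N, or if a joint passes its speed limit or range.

ROBOT

A 6-joint arm with a two-finger parallel gripper is mounted at the origin on a cart in front of the work surface, level with it; the furniture and walls round the work are solid. World frame = base frame: x ahead of the robot, y to its left, z up, the work surface at z = 0. Lengths are in mm, angles in rad, forces in N, time in s.
With the tool pointing down it reaches from about 275 to 1000 mm from the base axis. Payload 8.4 kg.
Tool frame: the origin (TCP) lies at the very end of the fingers, on their centre line; the grasp point (between the pads) lies arm.grip_depth behind it (arm.grip_depth is the distance from the TCP to the grasp point, in mm); z points along the fingers, y is the line along which they close (so a half turn about z gives the same grasp; the last joint's range is limited). The gripper opens to 85 mm and grips with 20 to 120 N. Pads are 22 mm wide; open, the fingers measure 114 mm over their backs; the gripper's body (76 mm by 85 mm) begins 54 mm behind the grasp point. The pads swing forward as they close: fully open they stand 13 mm farther back than shut.
Start: joints at [1.227, 0.353, 1.633, -0, 1.155, -0.002], TCP at [209.488, 588.848, 231.281] pointing down, gripper open.
Joint ranges: [-2.63, 2.63], [-0.92, 2.1], [0.06, 2.66], [-1.3, 4.44], [0, 2.69], [-3.02, 3.02]. Speed limits (rad/s): [2.22, 2.22, 2.79, 3.14, 3.14, 3.14].

INTERFACE

Orientations are given as a rotation vector (axis times angle).
In Python, from rig import arm gives the robot as it stands. The module is installed in compiled form; this text tells all that it offers.
- The arm moves only by the shell command python3 -m jog 'ROWS'. ROWS is JSON, a list of rows, each a list of 5 numbers: the shift along the tool's x, y, z in m, then the turn about the tool's z in degrees, then the opening, from -1 (shut) to 1 (fully open), so that 0 is half open. In form: [[x, y, z, roll, gripper], ...]. A call has 1 to 5 rows; each row is the pose to reach, as a shift and turn from the pose commanded when the call began, along the tool's axes at that moment; what a row does not reach only later rows make up. A row lasts 1/10 s, in which the tool goes at most 50 mm and 8.59 degrees, less where a joint would pass 70% of its speed; a pose out of reach is approached as far as the arm can. A call with a gripper value outside its range is refused whole. The fingers move at their own pace and stop on an object; the grip force is fixed at half the most. Time passes only in rows, so rows that repeat a pose let the fingers close. It gives the time, the measured TCP pose, the force, the opening and the grip force at its end, in the units of the state.
- arm.state(): the state, without advancing time (a new reading comes with each control period).
- arm.read_camera(name): name is "scene" or "side" or "wrist"; returns (picture, depth): 480x640x3 uint8, red, green, blue; 480x640 float32, mm along the optical axis (not along the pixel's ray), 0 where there is no reading.
- arm.get_calibration(name): a dict with "mtx" (3x3 intrinsics, pixels), "k1" (the pictures are not rectified: a ray, as slopes to the right and down, at radius r is drawn at 1 + k1 r^2 times it, then the intrinsics apply), "R" (3x3) and "t" (3): a world point X has camera coordinates R X + t. Camera axes: x right, y down, z forward; pixel columns grow to the right and rows downward; lengths in mm; the calibration is good to about 2 mm. A picture is of the moment at which its call begins: read the wrist's pose just before it. get_calibration takes no time and is no camera call; for the wrist camera it gives the pose at the moment of the call.
- arm.sign_off(): hands the job in; it is judged then, once.
The state is a dict: "time_s": time; "qpos": joint angles; "dq": joint speeds; "effort": joint torques, N m; "position": TCP position; "eef_rot": TCP orientation; "contact_force": force on the tool from outside, world axes, zero at the start; "ft_torque": the same for the moment, N m; "opening": finger opening in mm; "finger_force": force on a finger pad.
Only numpy, scipy, OpenCV 4.12 (cv2) and the standard library are available. Lean on these libraries where they do the work, as an engineer would, in place of code of your own. Each camera call takes 0.05 s, during which the arm holds its last target. There are 200 camera calls.

## Working session

There is one attempt and no reset: what is moved stays moved. The work goes in short steps, Python scripts to look and compute and a shell command to move; the robot and the scene stay as the last step left them, time stands still between calls to the robot, and variables do not carry over. Pictures are saved under pics/ and viewed, at most 10 in all, crops included, and the job is handed in when it is done.

```bash
mkdir -p pics; cat > h.py <<'E'
import numpy as np, cv2
from rig import arm
def ray(cal,u,v):
    K=np.array(cal["mtx"]);k=cal["k1"]
    d=np.array([(u-K[0,2])/K[0,0],(v-K[1,2])/K[1,1]]);s=d.copy()
    for _ in range(20): s=d/(1+k*(s@s))
    R=np.array(cal["R"]);t=np.array(cal["t"]).ravel()
    return -R.T@t, R.T@np.array([s[0],s[1],1])
def onplane(cal,u,v,z):
    c,d=ray(cal,u,v); return c+d*(z-c[2])/d[2]
def depthpt(cal,u,v,dep):
    c,d=ray(cal,u,v); return c+d*dep
def two(c1,p1,c2,p2):
    a,d=ray(c1,*p1);b,e=ray(c2,*p2)
    s=np.linalg.lstsq(np.c_[d,-e],b-a,rcond=None)[0]
    return (a+d*s[0]+b+e*s[1])/2, np.linalg.norm(a+d*s[0]-b-e*s[1])
E
python3 - <<'E'
from h import *
import pickle
print(arm.state(), arm.grip_depth)
D={}
for n in("scene","side"):
    c=arm.get_calibration(n);p,d=arm.read_camera(n);D[n]=(c,p,d)
    cv2.imwrite(f"pics/{n}0.png",p[:,:,::-1]); c0=ray(c,320,240);print(n,c0)
pickle.dump(D,open("d0.pkl","wb"))
E
```

```text
{'time_s': 0.0, 'qpos': array([ 1.22658433e+00,  3.53687213e-01,  1.63415834e+00, -9.45397269e-06,
        1.15519925e+00, -2.40558214e-03]), 'dq': array([ 0.00143273,  0.00086148, -0.00074234, -0.0011647 ,  0.00061997,
        0.00082206]), 'effort': array([ 5.05125299e-04, -6.05272794e+01, -3.42066193e+01, -3.86557474e-05,
        9.43991763e-03,  1.59151489e-05]), 'position': array([209.33323203, 588.37808522, 230.52692953]), 'eef_rot': array([-5.34251220e-01, -3.09558640e+00,  2.24903622e-03]), 'contact_force': array([-0.73070048, -0.07378711, -0.79502366]), 'ft_torque': array([-0.00364956, -0.00143259,  0.0118724 ]), 'finger_force': 0.0, 'opening': 85.43565659820791} 18.700000000000003
scene (array([ 111.39592862, -134.56724672,  590.55731283]), array([ 0.56079046,  0.56024102, -0.60976029]))
side (array([ 619.40154803, 1163.61407617,  715.71618696]), array([-0.02035415, -0.80243914, -0.59652554]))
```

View pics/scene0.png

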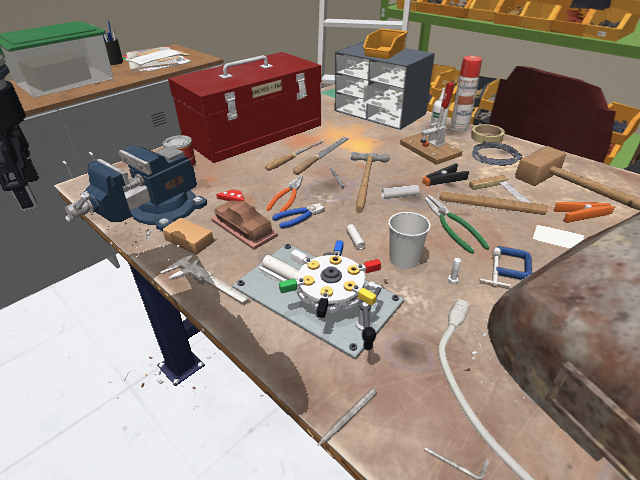

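View pics/side0.png

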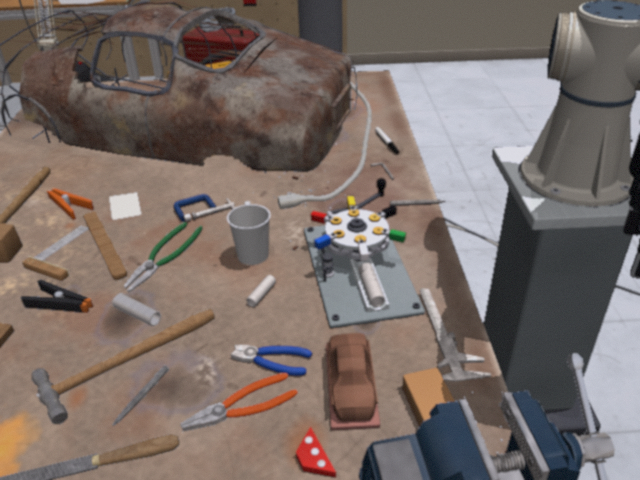

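The scene view shows the turret at (331,273): yellow (367,296), red (372,266), blue (339,247), white (300,257), green (288,286), black (322,307), lever knob (369,338), tube about (280,267). In the side view the turret is at (357,225) and the tube at (371,280). There are three tube look-alikes, given here as scene / side pixels: the one in the rail (280,267)/(371,280), a small loose one (355,236)/(261,290), and another loose one (400,191)/(136,308). The one in the V-rail fits the task.

```bash
python3 - <<'E'
from h import *
import pickle
D=pickle.load(open("d0.pkl","rb"))
roi={"scene":(230,225,180,140),"side":(290,170,140,150)}
C={"yellow":((22,150,120),(34,255,255)),"redlo":((0,170,110),(6,255,255)),"redhi":((174,170,110),(180,255,255)),"blue":((105,150,80),(120,255,255)),"green":((45,120,60),(80,255,255)),"black":((0,0,0),(180,255,45))}
P={}
for n,(x,y,w,h) in roi.items():
    c,p,d=D[n];hsv=cv2.cvtColor(p[y:y+h,x:x+w],cv2.COLOR_RGB2HSV)
    for k,(lo,hi) in C.items():
        m=cv2.inRange(hsv,lo,hi);N,_,st,ce=cv2.connectedComponentsWithStats(m)
        for i in range(1,N):
            if st[i,4]>25:
                u,v=ce[i]+[x,y];print(n,k,st[i,4],np.round([u,v],1),np.round(onplane(c,u,v,72),0))
                P.setdefault((n,k),(u,v))
for k in("yellow","redlo","blue","green"):
    if ("scene",k) in P and ("side",k) in P: print(k,two(D["scene"][0],P["scene",k],D["side"][0],P["side",k]))
for n in roi:
    x,y,w,h=roi[n]
    cv2.imwrite(f"pics/{n}c.png",cv2.resize(D[n][1][y:y+h,x:x+w,::-1],None,fx=4,fy=4,interpolation=cv2.INTER_CUBIC))
E
```

```text
scene yellow 197 [366.7 296. ] [533. 179.  72.]
scene redlo 153 [372.4 265.3] [600. 222.  72.]
scene blue 75 [338.5 245.7] [600. 304.  72.]
scene green 187 [287.8 285.3] [460. 293.  72.]
scene black 164 [322.2 307.7] [463. 214.  72.]
scene black 219 [368.4 337.4] [467. 122.  72.]
side yellow 61 [350.6 200.2] [532. 172.  72.]
side redlo 59 [317.9 214.3] [598. 216.  72.]
side blue 142 [322.2 241.2] [594. 302.  72.]
side green 127 [396.8 235.1] [459. 294.  72.]
side black 86 [380.8 186. ] [466. 125.  72.]
side black 86 [390.2 210.9] [460. 216.  72.]
yellow (array([531.59251237, 177.64578462,  74.91457412]), np.float64(1.8816322428499346))
redlo (array([597.6718224 , 219.935418  ,  74.50961268]), np.float64(0.4601309903121524))
blue (array([595.35537311, 302.28611564,  73.91329764]), np.float64(4.069229907407829))
green (array([459.40346779, 293.32549856,  71.7424973 ]), np.float64(1.0988530255875097))
```

View pics/scenec.png

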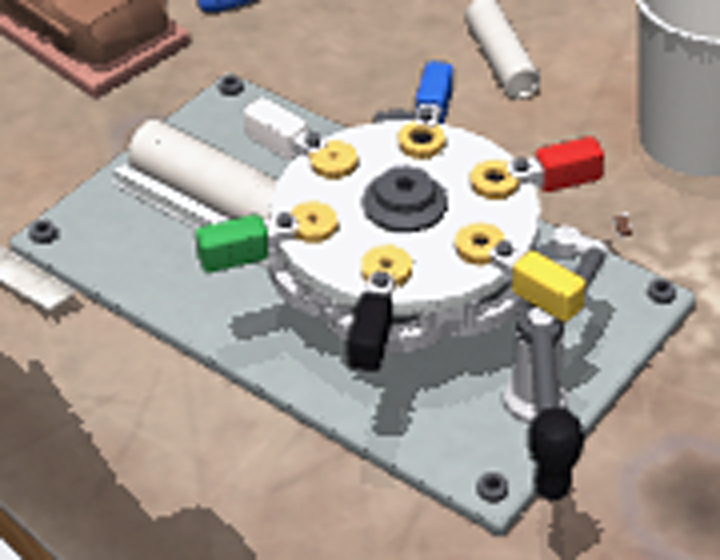

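View pics/sidec.png

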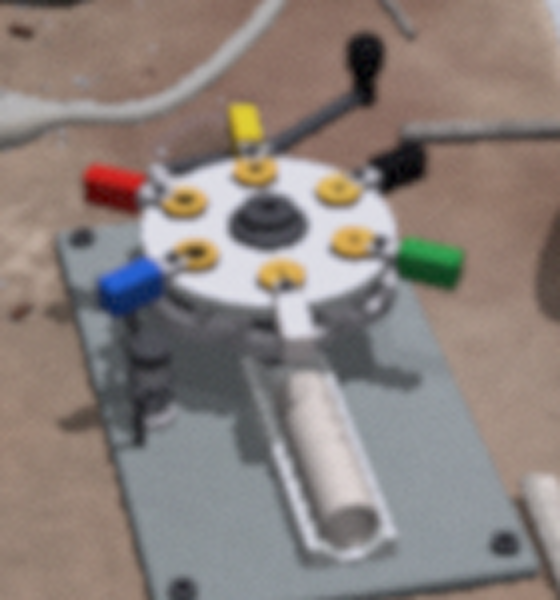

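The tube in the rail shows only its outer portion, its inner end being under the turret. It is clearly the larger one, next to the small loose offcut at crop (500,50). White stands over or near the rail, so yellow is about 180° away. Next I get the jig frame from the plate screws, then the tube end.

```bash
python3 - <<'E'
from h import *
import pickle
D=pickle.load(open("d0.pkl","rb"));S=D["scene"][0];T=D["side"][0]
sc=lambda u,v:(230+u/4,225+v/4); si=lambda u,v:(290+u/4,170+v/4)
q={"backL":((231,85),(182,590)),"frontL":((43,232),(505,543)),"backR":((661,290),(82,238)),"frontR":((492,487),None),"nut":((405,182),(268,205)),"wht":((276,124),(293,312)),"knob":((556,448),(366,60))}
P={}
for k,(a,b) in q.items():
    if b: P[k],e=two(S,sc(*a),T,si(*b));print(k,P[k].round(1),round(e,1))
    else: P[k]=onplane(S,*sc(*a),13);print(k,P[k].round(1))
for a,b in(("backR","backL"),("frontR","frontL")):
    v=P[a]-P[b];print("yaw",np.degrees(np.arctan2(v[1],v[0]))+90)
for n,(a) in {"tubeend":(352,522)}.items(): print(n,onplane(T,*si(*a),27).round(1))
print("tube end scene top edge",onplane(S,*sc(147,148),32).round(1))
E
```

```text
backL [580.4 432.7  10.8] 2.6
frontL [441.6 414.5  10.4] 2.3
backR [614.1 176.5  10.6] 3.4
frontR [475.2 156.6  13. ]
nut [528.8 257.8  82. ] 3.0
wht [523.7 332.5  76. ] 0.2
knob [466.  121.3  73.2] 3.1
yaw 7.475668376594285
yaw 7.4285480562324295
tubeend [506.4 415.1  27. ]
tube end scene top edge [502.7 404.9  32. ]
```

The jig origin is about (529,258) with a yaw of 7.45°. The turret sits about 5° clockwise of a click, so three clicks counter-clockwise will do it. The tube's outer end is at jig y of about 150–159. I'm moving to the rail's open end with the fingers shut.

```bash
python3 -m jog '[[-0.047,-0.006,0,-6,-1],[-0.094,-0.012,0,-12,-1],[-0.141,-0.018,0,-18,-1],[-0.188,-0.024,0,-24,-1],[-0.235,-0.03,0,-27,-1]]'
cat >> h.py <<'E'
from scipy.spatial.transform import Rotation as Ro
O=np.array([528.8,257.8]);a=np.radians(7.45);J=np.array([[np.cos(a),np.sin(a)],[-np.sin(a),np.cos(a)]])
def where(tgt=None):
    s=arm.state();R=Ro.from_rotvec(s["eef_rot"]).as_matrix();p=s["position"]
    print("t",s["time_s"],"world",p.round(1),"jig",(J@(p[:2]-O)).round(1),"toolx jig",(J@R[:2,0]).round(3),"F",s["contact_force"].round(1),"op",round(s["opening"],1))
    if tgt is not None:
        w=np.r_[O+J.T@np.array(tgt[:2]),tgt[2]];print("move",(R.T@(w-p)).round(1))
E
python3 -c "
from h import *
where((0,188,60))"
```

```text
time_s: 0.6
position: [422.2, 480.6, 231.0]
eef_rot: [0.21, -3.134, 0.001]
contact_force: [0.7, 0.9, 0.6]
opening: 12.2
finger_force: 0.0
t 0.6 world [422.2 480.6 231. ] jig [-76.8 234.7] toolx jig [-1.    -0.004] F [0.7 0.9 0.6] op 12.2
move [-76.7 -47.  171. ]
```

```bash
python3 -m jog '[[-0.035,-0.02,0.01,0,-1],[-0.077,-0.045,0.03,0,-1],[-0.077,-0.045,0.06,0,-1],[-0.077,-0.045,0.08,0,-1]]' >/dev/null
python3 - <<'E'
from h import *
import pickle
where()
c=arm.get_calibration("wrist");p,d=arm.read_camera("wrist");pickle.dump((c,p,d),open("w1.pkl","wb"));cv2.imwrite("pics/w1.png",p[:,:,::-1]);print(ray(c,320,240))
E
```

```text
t 1.0 world [503.9 445.3 148.8] jig [ -0.4 189.1] toolx jig [-1.     0.003] F [-0.8 -0.4 -0.3] op -0.1
(array([422.16847526, 434.2630849 , 290.91854016]), array([ 0.32939971,  0.05221923, -0.94293048]))
```

View pics/w1.png

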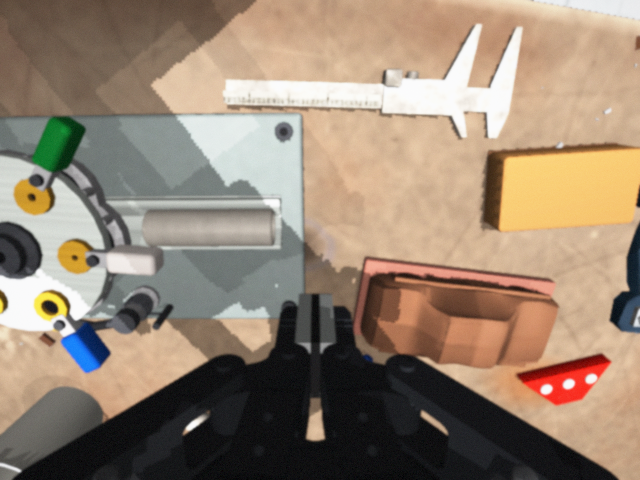

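The wrist view shows the tube from (144,228) to (273,228), the rail end at x≈280, the clay car's near edge at x≈358, and the fingertips at (315,295).

```bash
python3 - <<'E'
from h import *
import pickle
c,p,d=pickle.load(open("w1.pkl","rb"))
for n,u,v,z in(("tube out",273,228,32),("tube in",144,228,36),("tube up edge",200,209,30),("tube low edge",200,247,30),("rail end",281,225,23),("clay",358,300,5),("clay top",368,300,45),("yellowish: white",130,261,81),("nut",8,250,83),("green",57,143,81)):
    w=onplane(c,u,v,z);print(n,(J@(w[:2]-O)).round(1))
where((0,182,29))
E
```

```text
tube out [ -0.3 158.2]
tube in [-1.9 68.3]
tube up edge [-13.8 107.2]
tube low edge [ 14.6 104.4]
rail end [  0.2 163. ]
clay [ 71.2 223.2]
clay top [ 49.6 225.5]
yellowish: white [ 4.4 78.1]
nut [-3.4  6.4]
green [-64.6  48.5]
t 1.05 world [501.9 444.6 145.6] jig [ -2.5 188.7] toolx jig [-1.     0.002] F [-1.3 -1.2 -3.4] op 0.3
move [ -3.2  -6.2 116.6]
```

```bash
python3 -m jog '[[-0.003,-0.004,0.04,0,-1],[-0.003,-0.004,0.08,0,-1],[-0.003,-0.004,0.105,0,-1],[-0.003,-0.004,0.117,0,-1],[-0.003,-0.004,0.117,0,-1]]' >/dev/null; python3 -c "
from h import *
where()"
python3 -m jog '[[0,-0.008,0,0,-1],[0,-0.016,0,0,-1],[0,-0.024,0,0,-1],[0,-0.03,0,0,-1],[0,-0.036,0,0,-1]]' >/dev/null; python3 -c "
from h import *
where((0,134.5,29))"
```

```text
t 1.55 world [505.6 443.1  33. ] jig [  1.  186.7] toolx jig [-1.  0.] F [ 0.8  0.  -0.3] op -0.3
t 2.05 world [512.1 408.   35.4] jig [  2.9 151.1] toolx jig [-1.     0.001] F [-0.5  3.2  2.8] op -0.1
move [  2.9 -16.6   6.4]
```

```bash
python3 -m jog '[[0.002,-0.004,0.005,0,-1],[0.002,-0.008,0.005,0,-1],[0.002,-0.011,0.005,0,-1],[0.002,-0.011,0.005,0,-1]]' >/dev/null; python3 -c "
from h import *
where((0,134.5,29))"
python3 -m jog '[[0,-0.001,0,0,-1],[0,-0.002,0,0,-1],[0,-0.003,0,0,-1],[0,-0.003,0,0,-1]]' | grep -E "pos|contact"
python3 -m jog '[[0,-0.001,0,0,-1],[0,-0.002,0,0,-1],[0,-0.003,0,0,-1],[0,-0.003,0,0,-1]]' | grep -E "pos|contact"
```

```text
t 2.45 world [513.1 401.5  33.1] jig [  3.1 144.6] toolx jig [-1.     0.002] F [-4.1 15.5 21.2] op -0.1
move [  3.1 -10.1   4. ]
position: [513.5, 399.1, 33.1]
contact_force: [-5.3, 17.9, 19.6]
position: [513.9, 396.2, 33.1]
contact_force: [-5.0, 18.0, 20.0]
```

```bash
python3 - <<'E'
from h import *
where()
p,d=arm.read_camera("side");q,e=arm.read_camera("scene")
A=cv2.resize(p[200:350,290:440],(600,600))[:,:,::-1];cv2.imwrite("pics/s2.png",A)
E
```

```text
t 3.25 world [513.9 396.2  33.1] jig [  3.2 139.2] toolx jig [-1.     0.002] F [-5. 18. 20.] op -0.0
```

View pics/s2.png

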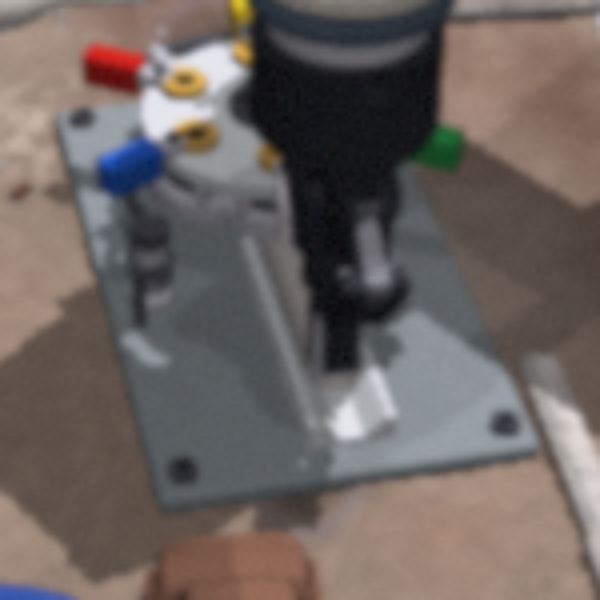

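The finger hides the tube's end at crop (340,370), and the rail beyond it toward the open end is empty. The 20 N upward force is suspicious, so I'm checking from the wrist.

```bash
python3 - <<'E'
from h import *
import pickle
c=arm.get_calibration("wrist");p,d=arm.read_camera("wrist");pickle.dump((c,p,d),open("w2.pkl","wb"));cv2.imwrite("pics/w2.png",cv2.resize(p[120:420,100:500,::-1],(800,600)))
E
```

```text
(no output)
```

View pics/w2.png

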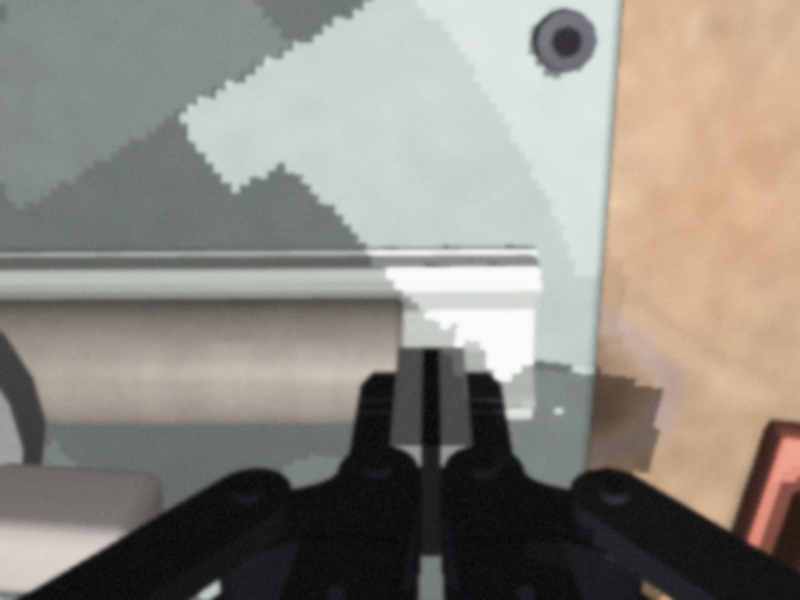

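The fingertip (crop 398–463, row 348) sits squarely against the tube's end at crop x=401. The tip is only about 14 mm thick, so about 12 mm of push remains. I'll ease off the vertical load and carry on.

```bash
python3 -m jog '[[0.003,0,-0.003,0,-1],[0.003,-0.003,-0.003,0,-1],[0.003,-0.006,-0.003,0,-1],[0.003,-0.008,-0.003,0,-1],[0.003,-0.008,-0.003,0,-1]]' >/dev/null; python3 -c "
from h import *
where()"
python3 -m jog '[[0,-0.002,0,0,-1],[0,-0.004,0,0,-1],[0,-0.004,0,0,-1]]' | grep -E "pos|contact"
python3 -m jog '[[0,-0.002,0,0,-1],[0,-0.004,0,0,-1],[0,-0.004,0,0,-1]]' | grep -E "pos|contact"
```

```text
t 3.9 world [510.5 384.   33.6] jig [ -1.7 127.5] toolx jig [-1.     0.001] F [-1.7  8.1 11. ] op -0.3
position: [510.9, 382.5, 33.7]
contact_force: [-5.2, 20.3, 7.0]
position: [511.5, 382.1, 34.2]
contact_force: [-9.8, 37.4, 4.1]
```

The force rose to 37 N with no further motion, so the tube is home. Next I back off, rise and go to the green tab's trailing side.

```bash
python3 -m jog '[[0,0.012,0,0,-1],[0,0.025,0,0,-1],[0,0.025,-0.04,0,-1],[0,0.025,-0.08,0,-1],[0,0.025,-0.1,0,-1]]' >/dev/null; python3 -c "
from h import *
where((-64,68,130))"
```

```text
t 5.0 world [507.7 399.2 134.4] jig [ -2.6 142.9] toolx jig [-1.     0.001] F [ 0.5  0.8 -0.8] op -0.6
move [ 61.4 -75.    4.3]
```

```bash
python3 -m jog '[[0.035,-0.025,0,0,-1],[0.061,-0.06,0,0,-1],[0.061,-0.073,0.02,0,-1],[0.061,-0.073,0.05,0,-1],[0.061,-0.073,0.068,0,-1]]' >/dev/null; python3 -c "
from h import *
where((-84,4,65))"
```

```text
t 5.5 world [457.4 319.4  66.7] jig [-62.8  70.3] toolx jig [-1.     0.002] F [-24.    3.2 160.9] op -0.1
move [ 21.1 -66.3   1.6]
```

```bash
python3 -m jog '[[0,0,-0.005,0,-1],[0,0.0,-0.01,0,-1]]' ; python3 - <<'E'
from h import *
import pickle
c=arm.get_calibration("wrist");p,d=arm.read_camera("wrist");pickle.dump((c,p,d),open("w3.pkl","wb"));cv2.imwrite("pics/w3.png",p[:,:,::-1])
where()
E
```

```text
time_s: 5.7
position: [455.6, 318.1, 73.8]
eef_rot: [0.203, -3.133, 0.002]
contact_force: [-0.7, 0.4, -0.5]
opening: 0.0
finger_force: 0.0
t 5.75 world [455.8 318.3  74.5] jig [-64.5  69.5] toolx jig [-1.     0.001] F [ 0.2 -0.3  0. ] op -0.0
```

View pics/w3.png

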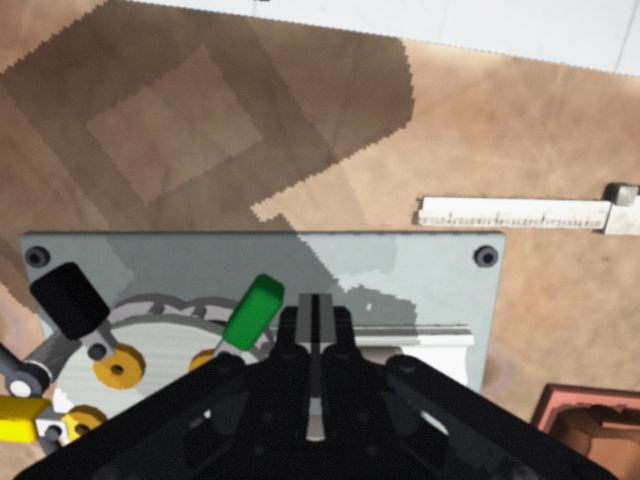

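Green is at (255,312), close beside the fingertip. The finger backs spread to about ±16 mm just above the pads, and one landed on the green sleeve (160 N read, now zero). I'm starting again farther out in +y and descending gently.

```bash
python3 -m jog '[[0.002,0.008,-0.004,0,-1],[0.004,0.015,-0.004,0,-1],[0.004,0.015,0,0,-1],[0.004,0.015,0.004,0,-1],[0.004,0.015,0.007,0,-1]]' | grep -E "pos|contact"
python3 -c "
from h import *
where((-84,10,66))"
```

```text
position: [449.8, 333.1, 66.5]
contact_force: [0.3, -0.2, 0.3]
t 6.25 world [449.8 333.1  66.5] jig [-68.5  84.9] toolx jig [-1.  0.] F [ 0.3 -0.2  0.3] op -0.1
move [ 15.4 -75.    0.5]
```

```bash
python3 -m jog '[[0,-0.012,0,0,-1],[0.001,-0.022,0,0,-1],[0.003,-0.031,0,0,-1],[0.005,-0.039,0,0,-1],[0.007,-0.046,0,0,-1]]' | grep -E "pos|contact"
python3 -m jog '[[0.002,-0.007,0,0,-1],[0.004,-0.014,0,0,-1],[0.006,-0.02,0,0,-1],[0.007,-0.026,0,0,-1],[0.007,-0.026,0,0,-1]]' | grep -E "pos|contact"
python3 - <<'E'
from h import *
where()
p,d=arm.read_camera("scene");c=arm.get_calibration("scene")
def tabs(p,c):
    x,y,w,h=230,225,180,140;hsv=cv2.cvtColor(p[y:y+h,x:x+w],cv2.COLOR_RGB2HSV)
    for k,lo,hi in(("yellow",(22,150,120),(34,255,255)),("red",(0,170,110),(6,255,255)),("blue",(105,150,80),(120,255,255)),("green",(45,120,60),(80,255,255))):
        N,_,st,ce=cv2.connectedComponentsWithStats(cv2.inRange(hsv,lo,hi))
        for i in range(1,N):
            if st[i,4]>25:
                q=J@(onplane(c,*(ce[i]+[x,y]),74)[:2]-O);print(k,st[i,4],q.round(0),"angle from +y",round(np.degrees(np.arctan2(q[1],q[0]))-90,1))
tabs(p,c)
E
```

```text
position: [448.7, 286.9, 67.4]
contact_force: [-6.1, 10.1, -1.3]
position: [445.9, 259.0, 67.5]
contact_force: [-0.3, -0.8, 0.4]
t 7.25 world [445.9 259.   67.5] jig [-82.1  11.9] toolx jig [-1.     0.002] F [-0.3 -0.8  0.4] op 0.0
yellow 184 [ 46. -63.] angle from +y -143.9
red 74 [82. 13.] angle from +y -81.3
green 184 [-79. -12.] angle from +y -261.3
```

```bash
cat >> h.py <<'E'
def tabs():
    c=arm.get_calibration("scene");p,d=arm.read_camera("scene")
    x,y,w,h=230,225,180,140;hsv=cv2.cvtColor(p[y:y+h,x:x+w],cv2.COLOR_RGB2HSV)
    for i0,(k,lo,hi) in enumerate((("yellow",(22,150,120),(34,255,255)),("red",(0,170,110),(6,255,255)),("blue",(105,150,80),(120,255,255)),("green",(45,120,60),(80,255,255)))):
        off=[0,60,120,240][i0]
        N,_,st,ce=cv2.connectedComponentsWithStats(cv2.inRange(hsv,lo,hi))
        for i in range(1,N):
            if st[i,4]>40:
                q=J@(onplane(c,*(ce[i]+[x,y]),74)[:2]-O);print(k,st[i,4],q.round(0),"turret deg",round((np.degrees(np.arctan2(q[1],q[0]))-90-off+540)%360-180,1))
E
python3 -m jog '[[0,0,0,0,-1],[0,0.004,0,0,-1],[0,0.004,0,0,-1]]' | grep contact; python3 -c "
from h import *
where();tabs()"
```

```text
contact_force: [0.3, 0.9, 0.7]
t 7.6 world [445.2 264.5  67.3] jig [-82.1  17.5] toolx jig [-1.  0.] F [0.3 0.9 0.7] op -0.1
yellow 177 [ 47. -63.] turret deg -143.1
red 74 [82. 13.] turret deg -140.8
green 179 [-79. -13.] turret deg -140.8
```

```bash
python3 -m jog '[[0,-0.008,0,0,-1],[0,-0.016,0,0,-1],[0,-0.022,0,0,-1],[0,-0.026,0,0,-1],[0,-0.026,0,0,-1]]' | grep -E "pos|contact"
python3 -c "
from h import *
where();tabs()"
```

```text
position: [448.2, 237.3, 67.2]
contact_force: [0.0, 0.4, 0.1]
t 8.15 world [448.2 237.3  67.2] jig [-82.6  -9.9] toolx jig [-1.     0.001] F [0.  0.4 0.1] op 0.1
yellow 159 [ 61. -49.] turret deg -128.5
red 71 [76. 33.] turret deg -126.6
green 161 [-74. -32.] turret deg -126.3
```

```bash
python3 -m jog '[[0,0.006,0,0,-1],[0,0.012,0,0,-1],[0.02,0.012,0,0,-1],[0.05,0.012,0,0,-1],[0.06,0.012,0,0,-1]]' | grep -E "pos|contact"
python3 - <<'E'
from h import *
import pickle
where();tabs()
c=arm.get_calibration("scene");p,d=arm.read_camera("scene");cv2.imwrite("pics/sc4.png",cv2.resize(p[225:365,230:410,::-1],None,fx=4,fy=4))
E
```

```text
position: [384.5, 242.0, 66.8]
contact_force: [-0.1, 0.6, -0.2]
t 8.7 world [384.5 242.   66.8] jig [-145.1    3. ] toolx jig [-1. -0.] F [-0.1  0.6 -0.2] op 0.1
yellow 162 [ 62. -48.] turret deg -128.1
red 71 [76. 33.] turret deg -126.5
blue 121 [ 8. 77.] turret deg -126.1
green 158 [-74. -32.] turret deg -126.2
```

View pics/sc4.png

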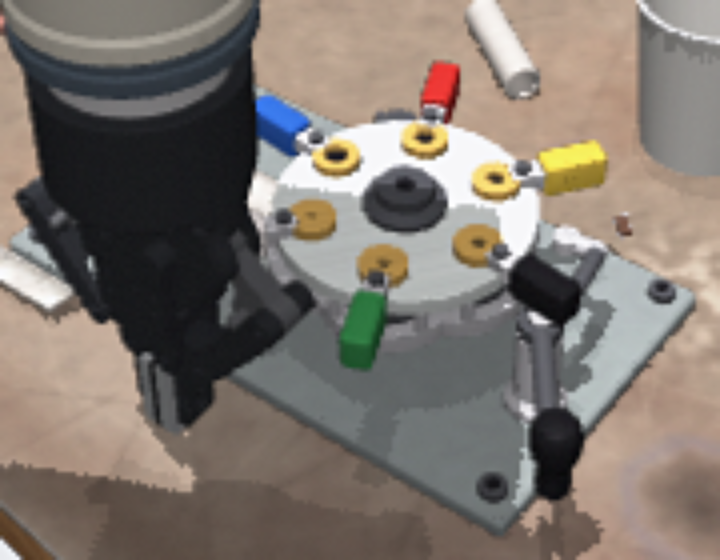

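The picture matches the start pattern shifted by one tab: yellow is at crop (572,166) and green at (362,328), and all tabs read about 6° short of a click. The turret stays where the finger left it, so I'll push the remaining few degrees and watch the force.

```bash
python3 -m jog '[[-0.04,0.002,0,0,-1],[-0.062,0.002,0,0,-1],[-0.064,-0.008,0,0,-1],[-0.064,-0.014,0,0,-1],[-0.064,-0.018,0,0,-1]]' | grep -E "pos|contact"
python3 -m jog '[[0,-0.003,0,0,-1],[0,-0.005,0,0,-1],[0,-0.005,0,0,-1]]' | grep -E "pos|contact"
python3 -c "
from h import *
where();tabs()"
```

```text
position: [453.0, 232.4, 67.1]
contact_force: [-0.4, 2.2, 0.4]
position: [453.5, 227.7, 67.3]
contact_force: [0.4, 0.3, 0.6]
t 9.6 world [453.5 227.7  67.3] jig [-78.6 -20.1] toolx jig [-1.     0.001] F [0.4 0.3 0.6] op 0.0
yellow 155 [ 67. -41.] turret deg -121.4
green 150 [-70. -41.] turret deg -119.5
```

```bash
python3 -m jog '[[0,0.006,0,0,-1],[0.045,0.01,0,0,-1],[0.052,0.05,0,0,-1],[0.05,0.095,0,0,-1],[0.02,0.106,0,0,-1]]' | grep -E "pos|contact"
python3 -c "
from h import *
where((-68,84,66));tabs()"
```

```text
position: [417.3, 333.9, 67.4]
contact_force: [1.0, -0.2, 0.8]
t 10.15 world [417.3 333.9  67.4] jig [-100.7   89.9] toolx jig [-1.    -0.003] F [ 1.  -0.2  0.8] op 0.3
move [-32.7  -6.    1.3]
yellow 156 [ 67. -41.] turret deg -121.6
red 74 [72. 41.] turret deg -120.3
blue 130 [-2. 78.] turret deg -118.9
green 155 [-70. -41.] turret deg -119.6
```

The turret is on the -120° click. Second click, same path.

```bash
python3 -m jog '[[-0.033,-0.004,0,0,-1],[-0.033,-0.015,0,0,-1],[-0.032,-0.027,0,0,-1],[-0.03,-0.039,0,0,-1],[-0.027,-0.049,0,0,-1]]' | grep -E "pos|contact"
python3 -m jog '[[0.002,-0.009,0,0,-1],[0.005,-0.018,0,0,-1],[0.007,-0.027,0,0,-1],[0.008,-0.036,0,0,-1],[0.008,-0.044,0,0,-1]]' | grep -E "pos|contact"
python3 -c "
from h import *
where((-79,-20,66));tabs()"
```

```text
position: [451.9, 285.5, 67.2]
contact_force: [-4.0, 9.3, -1.6]
position: [450.6, 240.3, 67.6]
contact_force: [-0.0, 2.9, 0.2]
t 11.2 world [450.6 240.3  67.6] jig [-79.8  -7.3] toolx jig [-1.     0.001] F [-0.   2.9  0.2] op 0.0
move [ -0.8 -12.7   1.6]
yellow 77 [77. 29.] turret deg -69.2
blue 100 [-68.  49.] turret deg -65.8
green 197 [-14. -79.] turret deg -70.4
```

```bash
python3 -m jog '[[-0.001,-0.006,0,0,-1],[-0.001,-0.011,0,0,-1],[-0.001,-0.014,0,0,-1],[-0.001,-0.014,0,0,-1]]' | grep -E "pos|contact"
python3 -m jog '[[0,0.006,0,0,-1],[0.045,0.01,0,0,-1],[0.052,0.05,0,0,-1],[0.05,0.095,0,0,-1],[0.02,0.106,0,0,-1]]' | grep -E "pos|contact"
python3 -c "
from h import *
where((-68,84,66));tabs()"
```

```text
position: [454.0, 226.8, 67.2]
contact_force: [-0.7, 1.2, -0.6]
position: [417.3, 332.6, 67.2]
contact_force: [0.3, -0.3, 0.6]
t 12.15 world [417.3 332.6  67.2] jig [-100.8   88.7] toolx jig [-1.    -0.003] F [ 0.3 -0.3  0.6] op 0.0
move [-32.8  -4.8   1.1]
yellow 73 [71. 41.] turret deg -59.7
red 68 [ 4. 80.] turret deg -62.6
blue 189 [-69.  37.] turret deg -58.0
green 202 [ -1. -80.] turret deg -60.8
```

The turret is at -60°. Third click.

```bash
python3 -m jog '[[-0.033,-0.004,0,0,-1],[-0.033,-0.015,0,0,-1],[-0.032,-0.027,0,0,-1],[-0.03,-0.039,0,0,-1],[-0.027,-0.049,0,0,-1]]' | grep -E "pos|contact"
python3 -m jog '[[0.002,-0.009,0,0,-1],[0.005,-0.018,0,0,-1],[0.007,-0.027,0,0,-1],[0.008,-0.036,0,0,-1],[0.008,-0.044,0,0,-1]]' | grep -E "pos|contact"
python3 -m jog '[[-0.001,-0.006,0,0,-1],[-0.001,-0.011,0,0,-1],[-0.001,-0.014,0,0,-1],[-0.001,-0.014,0,0,-1]]' | grep -E "pos|contact"
python3 -m jog '[[0,0.006,0,0,-1],[0.03,0.008,0,0,-1],[0.055,0.008,0,0,-1],[0.055,0.008,0,0,-1]]' | grep -E "pos|contact"
python3 -c "
from h import *
where();tabs()"
```

```text
position: [452.1, 284.4, 67.1]
contact_force: [-4.4, 10.2, -1.2]
position: [450.6, 239.1, 67.4]
contact_force: [0.7, 3.4, -0.2]
position: [454.0, 226.0, 67.2]
contact_force: [-0.4, 6.4, 0.7]
position: [394.6, 225.5, 66.6]
contact_force: [0.5, 0.4, 0.6]
t 14.0 world [394.6 225.5  66.6] jig [-137.2  -14.7] toolx jig [-1. -0.] F [0.5 0.4 0.6] op 0.1
blue 155 [-69. -41.] turret deg 0.7
green 151 [ 67. -41.] turret deg -1.2
```

The turret is at 0 ± 1°. Next, the lock lever.

```bash
python3 -m jog '[[0,-0.035,-0.003,0,-1],[0,-0.073,-0.003,0,-1],[-0.025,-0.073,-0.003,0,-1],[-0.05,-0.073,-0.003,0,-1],[-0.05,-0.073,-0.003,0,-1]]' | grep -E "pos|contact"
python3 -c "
from h import *
where((-76,-105,70))"
```

```text
position: [462.4, 161.4, 71.0]
contact_force: [-0.3, -0.6, 0.3]
t 14.55 world [462.4 161.4  71. ] jig [-78.4 -86.9] toolx jig [-1.     0.002] F [-0.3 -0.6  0.3] op 0.2
move [ -2.4 -18.1   1. ]
```

```bash
python3 -m jog '[[0,-0.008,0,0,-1],[-0.001,-0.014,0,0,-1],[-0.004,-0.02,0,0,-1],[-0.007,-0.026,0,0,-1],[-0.01,-0.03,0,0,-1]]' | grep -E "pos|contact"
python3 -m jog '[[-0.001,-0.002,0,0,-1],[-0.002,-0.004,0,0,-1],[-0.002,-0.004,0,0,-1]]' | grep -E "pos|contact"
python3 -c "
from h import *
where()"
```

```text
position: [471.7, 132.4, 70.3]
contact_force: [-0.1, 5.9, -3.0]
position: [475.1, 129.2, 70.5]
contact_force: [2.0, 7.4, -3.1]
t 15.35 world [475.1 129.2  70.5] jig [ -70.  -120.5] toolx jig [-1.     0.001] F [ 2.   7.4 -3.1] op 0.1
```

```bash
python3 -m jog '[[-0.001,-0.002,0,0,-1],[-0.002,-0.004,0,0,-1],[-0.002,-0.004,0,0,-1]]' | grep -E "pos|contact"
python3 -m jog '[[-0.001,-0.002,0,0,-1],[-0.002,-0.004,0,0,-1],[-0.002,-0.004,0,0,-1]]' | grep -E "pos|contact"
python3 - <<'E'
from h import *
where();c=arm.get_calibration("side");p,d=arm.read_camera("side")
x,y,w,h=330,160,90,70
m=cv2.inRange(cv2.cvtColor(p[y:y+h,x:x+w],cv2.COLOR_RGB2HSV),(0,0,0),(180,255,45))
N,_,st,ce=cv2.connectedComponentsWithStats(m)
for i in range(1,N):
    if st[i,4]>25: print(st[i],(J@(onplane(c,*(ce[i]+[x,y]),73)[:2]-O)).round(0))
E
```

```text
position: [477.4, 126.8, 70.6]
contact_force: [0.2, 17.2, -3.2]
position: [478.0, 125.8, 70.4]
contact_force: [-9.6, 38.8, -2.2]
t 15.95 world [478.  125.8  70.4] jig [ -67.5 -124.3] toolx jig [-1.     0.004] F [-9.6 38.8 -2.2] op -0.2
[ 38   0  22  28 297] [ -88. -182.]
[33 15  9 25 89] [ -54. -130.]
```

The lever is against its stop at 39 N. Now I retract clear and verify.

```bash
python3 -m jog '[[0,0.012,0,0,-1],[0.01,0.024,0,0,-1],[0.04,0.024,0,0,-1],[0.08,0.024,0,0,-1],[0.12,0.024,-0.01,0,-1]]' | grep -E "pos|contact"
python3 -m jog '[[0.0,0,-0.05,0,-1],[0,0,-0.1,0,-1],[0,0,-0.14,0,-1],[0,0,-0.14,0,-1]]' | grep -E "pos|contact"
python3 - <<'E'
from h import *
where();tabs()
D={n:(arm.get_calibration(n),arm.read_camera(n)[0]) for n in("scene","side")}
A=[cv2.resize(D["scene"][1][225:365,230:410],(400,311)),cv2.resize(D["side"][1][170:325,280:430],(400,413))]
B=np.zeros((413,800,3),np.uint8);B[:311,:400]=A[0];B[:,400:]=A[1];cv2.imwrite("pics/fin.png",B[:,:,::-1])
for n,(x,y,w,h) in {"scene":(230,225,180,140),"side":(290,170,140,150)}.items():
    c,p=D[n];hsv=cv2.cvtColor(p[y:y+h,x:x+w],cv2.COLOR_RGB2HSV)
    for k,lo,hi in(("yellow",(22,150,120),(34,255,255)),("black",(0,0,0),(180,255,45))):
        N,_,st,ce=cv2.connectedComponentsWithStats(cv2.inRange(hsv,lo,hi))
        for i in range(1,N):
            if st[i,4]>25: print(n,k,st[i,4],(J@(onplane(c,*(ce[i]+[x,y]),73)[:2]-O)).round(1))
E
```

```text
position: [354.1, 128.8, 79.5]
contact_force: [-0.2, 0.5, 0.7]
position: [359.0, 130.2, 225.1]
contact_force: [-0.3, -0.0, -1.9]
t 16.9 world [359.  130.2 225.1] jig [-184.9 -104.5] toolx jig [-1.  0.] F [-0.3 -0.  -1.9] op -0.0
red 170 [-69.  38.] turret deg 1.4
blue 157 [-69. -41.] turret deg 0.6
green 153 [ 67. -40.] turret deg -1.1
scene black 3939 [20.  64.4]
scene black 240 [ -60.4 -145.7]
side yellow 80 [-1.8 76.1]
side black 85 [ -59.5 -141.6]
side black 139 [67.5 45.3]
```

View pics/fin.png

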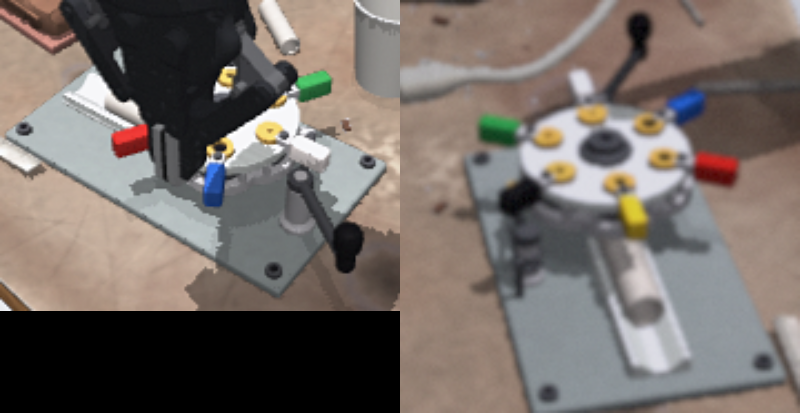

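The final picture shows the yellow sleeve at (632,217) over the tube, the knob measured at its locked place (-60,-145), and the tube's outer end at (645,308). One check of the tube end, which should be at jig y = 120.

```bash
python3 - <<'E'
from h import *
c=arm.get_calibration("side")
for u,v,z in((645,308,27),(640,295,39)):
    w=onplane(c,280+(u-400)*.375,170+v*.3753,z);print((J@(w[:2]-O)).round(1))
E
```

```text
[ -0.9 119.8]
[  2.8 120.1]
```

```bash
python3 -c "
from rig import arm
print(arm.sign_off())"
```

```text
the job is handed in; nothing more can be done
None
```

The job is handed in, but the run may have failed: the wrist force read 161 N (limit 120 N) for a moment when a finger landed on the green sleeve, and sign-off gave no verdict. The cameras measured the tube home (outer end at jig y ≈ 120 mm), the yellow tab over the rail (within about 1.5°), the lever knob at its locked place and the arm clear; I did not re-measure the cup, bolt or clay car.

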